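# Run the dish in under the inspection camera and take its picture

### The arm

A 6-joint arm with a two-finger parallel gripper is mounted at the origin on a cart in front of the work surface, level with it; the furniture and walls round the work are solid. World frame = base frame: x ahead of the robot, y to its left, z up, the work surface at z = 0. Lengths are in mm, angles in rad, forces in N, time in s.
With the tool pointing down it reaches from about 350 to 875 mm from the base axis. Payload 4.2 kg.
Tool frame: the origin (TCP) lies between the finger pads; the fingertips stand 17 mm ahead of it and the grasp point (between the pads) lies 2 mm behind it; z points along the fingers, y is the line along which they close (so a half turn about z gives the same grasp; the last joint's range is limited). The gripper opens to 85 mm and grips with 20 to 120 N. Pads are 22 mm wide; open, the fingers measure 114 mm over their backs; the gripper's body (76 mm by 85 mm) begins 54 mm behind the grasp point. The pads swing forward as they close: fully open they stand 13 mm farther back than shut.
Start: joints at [-0.877, 0.385, 0.008, 0, -1.194, -0.259], TCP at [263.28, -566.818, 248.312] pointing down, gripper open.
Joint ranges: [-3.14, 3.14], [-1.21, 2.06], [-1.07, 1.41], [-3.16, 2.05], [-2.99, -0.16], [-3.1, 3.1]. Speed limits (rad/s): [2.79, 2.79, 3.14, 3.14, 3.14, 3.14].

### API

Orientations are given as a unit quaternion [x, y, z, w].
In Python, from bench import arm gives the robot as it stands.
- The arm moves only by the tool run_rows, called after "Emit:" in YAML: its name, and indented under it one key for each argument. Schema: {"type":"object","properties":{"offsets":{"type":"string"},"aperture":{"type":"number"},"only":{"type":"string"},"quiet":{"type":"boolean"},"lines":{"type":"string"}},"required":["offsets"],"additionalProperties":false}. offsets is a string of 1 to 10 rows, one to a line, with the numbers parted by spaces; each row has 6 numbers: dx, dy, dz in units of 25 mm, then a rotation vector rx, ry, rz in units of 0.2 rad; each row is the pose to reach, as a shift and turn from the pose commanded when the call began, along the tool's axes at that moment; what a row does not reach only later rows make up. A row lasts 1/10 s, in which the tool goes at most 50 mm and 0.15 rad, less where a joint would pass 70% of its speed; a pose out of reach is approached as far as the arm can. aperture is the finger opening in mm, set as the call begins (left out keeps the last). The fingers move at their own pace and stop on an object; the grip force is fixed at half the most. Time passes only in rows, so rows that do not move let the fingers close. The tool returns the time, the measured TCP pose, the force, the opening and the grip force at its end. only (a regular expression) keeps the lines of the reply that match it, lines (a string "A,B") keeps lines A to B, and quiet returns only ok. Input that does not fit is refused with a message, and nothing moves.
- arm.read_state(): the state, without advancing time (a new reading comes with each control period).
- arm.get_image(name): name is "scene" or "top"; returns the picture (400x640x3 uint8, blue, green, red); there is no depth.
- arm.get_calibration(name): a dict with "K" (3x3 intrinsics, pixels), "D" ([k1, k2, p1, p2, k3] as OpenCV has them; the pictures are not rectified), "rvec" (rotation vector, rad) and "tvec" (3), from world to camera coordinates, as OpenCV has them. Camera axes: x right, y down, z forward; pixel columns grow to the right and rows downward; lengths in mm; the calibration is good to about 2 mm. A picture is of the moment at which its call begins. get_calibration takes no time and is no camera call.
- arm.job_done(): hands the job in; it is judged then, once.
The state is a dict: "clock": time; "joints": joint angles; "joint_vel": joint speeds; "joint_efforts": joint torques, N m; "position": TCP position; "ee_rot": TCP orientation; "contact_force": force on the tool from outside, world axes, zero at the start; "wrist_torque": the same for the moment, N m; "gripper_width": finger opening in mm; "grasp_force": force on a finger pad.
Only numpy, scipy, OpenCV 4.12 (cv2) and the standard library are available. Lean on these libraries where they do the work, as an engineer would, in place of code of your own. Each camera call takes 0.05 s, during which the arm holds its last target. There are 200 camera calls.

### The job

Get the dish on the slide photographed: hold the orange lock button on the carriage down with the fingertips and slide the carriage along its rail towards the camera, right up to the end stop, then let the button come up so that the carriage is locked there. After that press the green shutter button on the base plate down fully and let go. Do not touch the dish or shake it out of its seat, and leave the things standing around where they are.

Things in the scene. Friction and masses are not known exactly. Their poses are not given: they have to be found in the camera images.
- stand: Black base plate of a camera stand, fixed to the bench, top 14 mm high, with a steel rail along it. Origin: on the bench, under the rail's centre line, midway along the lock button's path. Its x axis points along the rail the way the carriage must slide, z up; the plate spans x = -85 to 265, y = -42 to 72 mm
- lens (a point): Middle of the underside of the inspection camera's ring light (48 mm across), 134 mm above the bench and 180 mm along the rail from the stand's origin; the white camera above it ends at 252 mm. It hangs from a steel column 58 mm further along the rail, 258 mm high: keep clear
- carriage (a joint): Travel of the grey carriage along the rail in m: 0 at the start, 0.090 against the end stop. A spring latch worked by the lock button catches in notches every 10 mm along the way (1.3 mm play each side); let up anywhere, it locks the carriage in the nearest notch. The last notch is at the end stop. Unlocked, it slides with 1 to 2 N
- lock_button (a joint): How far the lock button is down, in m: 0 fully up (latched), 0.0075 fully down. The latch is clear of the teeth from 0.006 on. The spring takes 3 N to start and 6 N fully down, and pushes the button up again
- lock_top (a point): Centre of the top of the orange ribbed lock button, 55 mm above the bench when up; it rides on the carriage. 35 mm along the rail, 36 mm across, open above and behind. Ahead of it (camera side) stands a black thumb rest, 64 mm high, its face 20.5 mm from the button's centre, which the fingers can push against. The cheeks beside it are 47 mm high
- seat (a point): Centre of the floor of the round dish seat on the carriage, 41 mm above the bench, 135 mm ahead of the lock button's centre; a black lip 70 mm across and 5.5 mm high surrounds it
- dish: Clear round culture dish, 59 mm across and 13 mm high, lying loose in the seat. Origin: centre of its underside, z up
- shutter (a joint): How far the shutter button is down, in m: 0 up, 0.005 fully down; a spring brings it up again, 4.5 N fully down
- shutter_top (a point): Centre of the top of the round green shutter button, 24 mm across, in a steel collar on the base plate, 31 mm above the bench when up; at x = -30, y = 46 mm from the stand's origin
- next_dish: Another clear culture dish, 59 mm across, 13 mm high, on the bench beside the stand; leave alone. Origin: centre of its underside
- dropper: Brown dropper bottle with black top, 22 mm across, 68 mm high; leave alone. Origin: centre of its underside
- vial_yellow: Small vial with yellow cap, 13 mm across, 46 mm high; leave alone. Origin: centre of its underside
- bottle: Glass bottle with blue cap, 55 mm across, 110 mm high; leave alone. Origin: centre of its underside
- tube: Tube with orange cap, 34 mm across, 114 mm high; leave alone. Origin: centre of its underside
- countdown: White count-down timer, 62 x 66 x 25 mm; leave alone. Origin: centre of its underside

How it is judged (in metres and radians):
On the way, in this order (a step that is already met when the one before it is completed fails the run):
1. the carriage is at the end stop and the lock button has come up (value of joint carriage above 0.087 m and value of joint lock_button below 0.0015 m), for 0.2 s.
2. the shutter button is pressed down fully (value of joint shutter above 0.004 m), for 0.05 s.
At the end, for the whole second after the job is handed in: The carriage is locked in the last notch against the end stop (travel above 87 mm, lock button up to within 1.5 mm), the shutter button has been pressed (4 mm or more) after that and is up again (within 1 mm), and the dish lies flat and at rest in its seat, within 5 mm of the seat's centre (all of step 1 and value of joint shutter below 0.001 m and distance between dish and seat below 0.005 m and angle between dish's own z axis and vertical below 0.06 rad and linear speed of dish below 0.01 m/s); the robot touches nothing.
It fails at once if the dish is touched by the robot (contact force between any of the fingers, the arm and dish above 0.3 N).
It fails at once if the dish leaves its seat (distance between dish and seat above 0.008 m or angle between dish's own z axis and vertical above 0.15 rad).
It fails at once if something standing around is moved by more than 15 mm or tipped over (distance of any of next_dish, dropper, vial_yellow, bottle, tube, countdown from where it was at the start of the episode above 0.015 m or angle between any of dropper, vial_yellow, bottle, tube's own z axis and vertical above 0.5 rad).
It also fails if it takes over 38 s, if anything falls off the work surface, if the arm or the gripper's body presses on something with over 40 N, if the wrist force passes 120 N, or if a joint passes its speed limit or range.

## Working session

There is one attempt and no reset: what is moved stays moved. The work goes in short steps, Python scripts to look and compute and a tool call to move; the robot and the scene stay as the last step left them, time stands still between calls to the robot, and variables do not carry over. Pictures are saved under pics/ and viewed, at most 10 in all, crops included, and the job is handed in when it is done.

```bash
mkdir -p pics; ls; python3 - <<'E'
from bench import arm
import cv2
for n in("scene","top"):
    cv2.imwrite(f"pics/{n}0.png",arm.get_image(n)); c=arm.get_calibration(n); print(n,c)
print(arm.read_state())
E
```

```text
bench.py
pics
scene {'K': array([[475.98481364,   0.        , 322.87823737],
       [  0.        , 475.98481364, 198.51175648],
       [  0.        ,   0.        ,   1.        ]]), 'D': array([0.00241062, 0.        , 0.        , 0.        , 0.        ]), 'rvec': array([ 1.98664261, -1.17650297,  0.56991146]), 'tvec': array([-218.94929574,  391.91617589, 1054.61314577])}
top {'K': array([[411.95057609,   0.        , 326.37462563],
       [  0.        , 411.95057609, 189.44108155],
       [  0.        ,   0.        ,   1.        ]]), 'D': array([-0.08968864,  0.        ,  0.        ,  0.        ,  0.        ]), 'rvec': array([ 2.18102053, -2.14784145,  0.13817635]), 'tvec': array([  23.52603657,  557.440645  , 1095.78770668])}
{'clock': 0.1, 'joints': array([-8.77376116e-01,  3.85458464e-01,  6.79508552e-03, -4.18007800e-04,
       -1.19402695e+00, -2.58623683e-01]), 'joint_vel': array([-0.00145014, -0.00208245,  0.00246741,  0.00224881,  0.00043851,
       -0.00023175]), 'joint_efforts': array([-3.56621358e-04, -3.93318987e+01,  1.88929152e+01,  4.19805184e+00,
       -2.62253314e-03, -4.84345321e-06]), 'position': array([ 263.09126816, -566.39749994,  247.35902853]), 'ee_rot': array([-2.15614493e-01,  9.76478088e-01,  9.30740784e-04, -2.61286712e-04]), 'contact_force': array([-0.13267862,  0.01091469, -0.06693718]), 'wrist_torque': array([ 0.01130601,  0.01280249, -0.01705388]), 'grasp_force': 0.0, 'gripper_width': 85.44185691874848}
```

View pics/scene0.png

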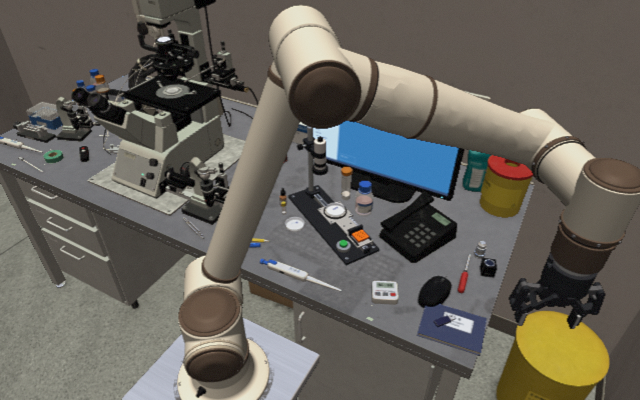

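View pics/top0.png

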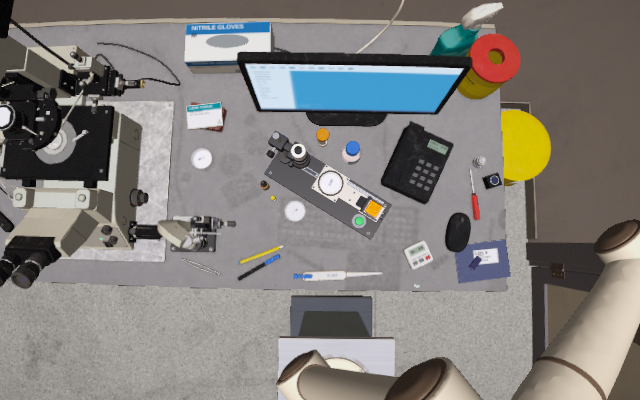

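The scene view shows the orange button at about (361,237), green at (343,244) and the dish at (335,211). In the top view, orange is at (373,209), green at (359,221), the dish at (329,182) and the camera at about (298,150).

```bash
cat > h.py <<'E'
import cv2,numpy as np
from bench import arm
def ray(n,uv):
    c=arm.get_calibration(n);R=cv2.Rodrigues(c["rvec"])[0]
    p=cv2.undistortPoints(np.array([[uv]],float),c["K"],c["D"])[0,0]
    return -R.T@c["tvec"],R.T@np.r_[p,1]
def onz(n,uv,z):
    o,d=ray(n,uv);return o+d*(z-o[2])/d[2]
def tri(a,b):
    (o,d),(p,e)=ray("top",a),ray("scene",b)
    s=np.linalg.lstsq(np.c_[d,-e],p-o,rcond=None)[0]
    A,B=o+s[0]*d,p+s[1]*e
    return (A+B)/2,np.linalg.norm(A-B)
def blob(n,lo,hi,box,img=None):
    img=arm.get_image(n) if img is None else img
    x0,y0,x1,y1=box
    m=cv2.inRange(cv2.cvtColor(img[y0:y1,x0:x1],cv2.COLOR_BGR2HSV),lo,hi)
    k,l,s,c=cv2.connectedComponentsWithStats(m);i=1+np.argmax(s[1:,4])
    ct=max(cv2.findContours((l==i).astype('uint8'),0,2)[0],key=cv2.contourArea)
    return c[i]+[x0,y0],s[i],cv2.minAreaRect(ct)
OR=((5,150,120),(18,255,255));GR=((45,100,60),(85,255,255))
E
python3 - <<'E'
from h import *
T,S=[cv2.imread(f"pics/{n}0.png") for n in("top","scene")]
bt,bs=(260,120,400,250),(280,180,385,270)
P={}
for nm,c,z,box_t,box_s in(("or",OR,55,(355,190,390,225),(345,225,380,250)),("gr",GR,31,bt,bs)):
    a=blob("top",*c,box_t,T);b=blob("scene",*c,box_s,S)
    print(nm,a,b,"tri",tri(a[0],b[0]),onz("top",a[0],z),onz("scene",b[0],z)); P[nm]=onz("top",a[0],z)
print("dish",onz("top",(329.5,182.5),54),"lens top",onz("top",(298,150),252))
# direction from dark plate outline corners
g=cv2.inRange(T,(0,0,0),(75,75,75))
crop=lambda I,b,k:cv2.resize(I[b[1]:b[3],b[0]:b[2]],None,fx=k,fy=k,interpolation=cv2.INTER_CUBIC)
a=crop(T,(255,120,405,250),4);cv2.imwrite("pics/t1.png",a)
cv2.imwrite("pics/s1.png",crop(S,(280,130,400,270),4))
E
```

```text
or (array([365.33333333, 211.        ]), array([10, 20,  2,  3,  3], dtype=int32), ((10.30000114440918, 21.10000228881836), (2.2360680103302, 0.4472135603427887), 63.43495178222656)) (array([359.67213115, 235.1147541 ]), array([  7,   5,  17,  12, 122], dtype=int32), ((14.700000762939453, 9.90000057220459), (10.28591251373291, 13.86362075805664), 63.43495178222656)) tri (array([503.03343544, -81.7532643 ,  48.50649532]), np.float64(18.80710080143603)) [497.9806748  -72.80289334  55.        ] [502.23976808 -92.11657735  55.        ]
gr (array([358.61111111, 220.61111111]), array([95, 97,  8,  8, 54], dtype=int32), ((98.5, 100.5), (7.0, 7.0), 90.0)) (array([343.08695652, 243.        ]), array([60, 60,  8,  7, 46], dtype=int32), ((63.5, 63.0), (6.0, 7.0), 90.0)) tri (array([472.74677088, -56.41187792,  32.90287966]), np.float64(1.0944968285561623)) [473.10998839 -57.0521419   31.        ] [474.21253472 -55.12491329  31.        ]
dish [573.46912806  24.09722716  54.        ] lens top [618.51295383  98.45681555 252.        ]
```

View pics/t1.png

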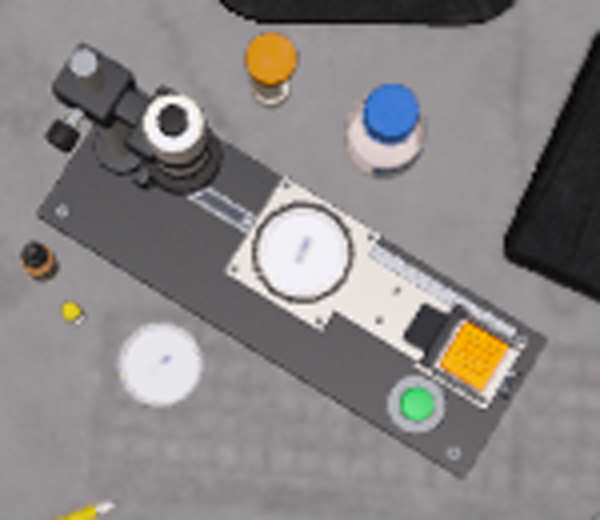

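View pics/s1.png

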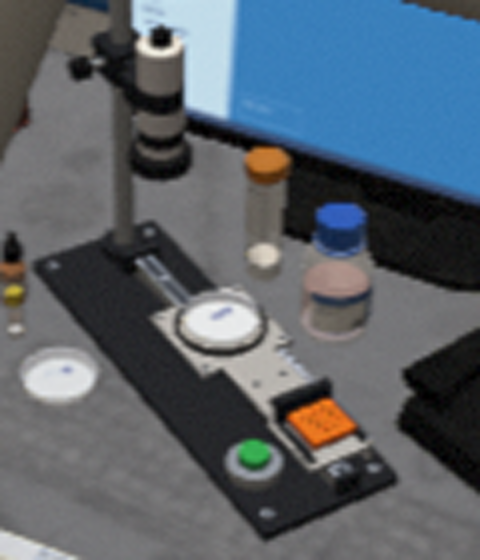

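The crops show orange centred at about (475,356)/4 in the top view and (321,421)/4 in the scene view, with the thumb rest on the camera side. My orange hue band was too narrow for the top view, so I'll widen it and fit the stand frame.

```bash
sed -i 's/^OR=.*;GR/OR=((5,150,150),(25,255,255));GR/' h.py; cat > fit.py <<'E'
from h import *
T,S=[cv2.imread(f"pics/{n}0.png") for n in("top","scene")]
a=blob("top",*OR,(355,190,390,225),T);b=blob("scene",*OR,(345,225,380,250),S)
ga=blob("top",*GR,(260,120,400,250),T);gb=blob("scene",*GR,(280,180,385,270),S)
print(a,b,tri(a[0],b[0]),tri(ga[0],gb[0]))
o=(onz("top",a[0],55)+onz("scene",b[0],55))/2;g=(onz("top",ga[0],31)+onz("scene",gb[0],31))/2
print(onz("top",a[0],55),onz("scene",b[0],55))
dt=onz("top",(330.7,183),52);ds=onz("scene",(280+222/4,130+322/4),52);print("dish",dt,ds)
tc=lambda u,v:(255+u/4,120+v/4); sc=lambda u,v:(280+u/4,130+v/4)
L,B,Rr=[onz("top",tc(*p),14) for p in((38,214),(465,478),(547,340))]
L2,B2,R2=[onz("scene",sc(*p),14) for p in((36,265),(267,538),(396,480))]
ang=lambda v:np.degrees(np.arctan2(v[1],v[0]))
print("angles o->d",ang(dt-o),ang((dt+ds)/2-o),"edge",ang(L-B),ang(L2-B2),"len",np.linalg.norm(L-B),np.linalg.norm(L2-B2),"o-d",np.linalg.norm((dt-o)[:2]))
# rigid fit: stand xy -> world
q=np.array([[-45,0],[-30,46],[90,0],[265,72],[-85,72],[-85,-42]]);w=np.array([o,g,(dt+ds)/2,(L+L2)/2,(B+B2)/2,(Rr+R2)/2])[:,:2]
z=q[:,0]+1j*q[:,1];y=w[:,0]+1j*w[:,1]
r=np.vdot(z-z.mean(),y-y.mean());th=np.angle(r);t=y.mean()-np.exp(1j*th)*z.mean()
print("theta",np.degrees(th),"origin",t,"res",np.round(np.exp(1j*th)*z+t-y,1))
for n,p in(("lock",-45),("end",45),("shut",-30+46j),("lens",180)):print(n,np.exp(1j*th)*p+t)
E
python3 fit.py
```

```text
(array([372.85365854, 208.45121951]), array([ 10,  11,  17,  16, 164], dtype=int32), ((17.852941513061523, 18.411766052246094), (12.176399230957031, 13.205390930175781), 30.963754653930664)) (array([360.02727273, 234.95454545]), array([  7,   5,  17,  11, 110], dtype=int32), ((14.999999046325684, 10.000000953674316), (9.284767150878906, 14.112845420837402), 68.19859313964844)) (array([504.91889426, -92.63308419,  53.74606659]), np.float64(1.1090163101858184)) (array([472.74677088, -56.41187792,  32.90287966]), np.float64(1.0944968285561623))
[505.10632411 -92.96477753  55.        ] [503.31316364 -92.70751268  55.        ]
dish [572.43255582  20.80882301  52.        ] [567.78749265  18.05028835  52.        ]
angles o->d 59.02296239986239 59.58694678289692 edge 59.12797318043377 58.81731310714903 len 349.145608883804 346.8283020170771 o-d 132.5501069357056
theta 58.888905231949806 origin (525.913932408511-56.670093827198414j) res [-1.5-2.4j -2.6-2.5j  2.3+1.j   0.8+3.3j -0.7+1.8j  1.8-1.2j]
lock (502.66247169627377-95.1976109383138j)
end (549.1653931207481-18.14257671608302j)
shut (471.02927444232375-58.58694539543286j)
lens (618.9197752574598+97.43997461726316j)
```

```bash
cat > d.py <<'E'
import sys,numpy as np
from scipy.spatial.transform import Rotation as R
# deltas in tool axes: from start pose to a target with tool x = -rail (59 deg)
q=R.from_quat([-2.15614493e-01,9.76478088e-01,0,0]);a=np.radians(59)
Rt=np.c_[[-np.cos(a),-np.sin(a),0],[-np.sin(a),np.cos(a),0],[0,0,-1]]
p0=np.array([263.28,-566.818,248.312]);t=np.array([float(v) for v in sys.argv[1:4]])
print(np.round(q.as_matrix().T@(t-p0),1),np.round((q.inv()*R.from_matrix(Rt)).as_rotvec(),4))
E
python3 d.py 506.6 -89.9 120
```

```text
[-421.5  330.1  128.3] [ 0.      0.     -0.5951]
```

The rows are not in the units I measure in: shifts go in units of 25 mm and turns go in units of 0.2 rad. I convert before sending: -400 mm is -16, -370 mm is -14.8, -0.5951 rad is -2.9755.

Emit:
run_rows:
  offsets: "-1.6 1.24 0.16 0 0 -0.3\n-3.36 2.64 0.32 0 0 -0.6\n-5.04 3.96 0.48 0 0 -0.9\n-6.72 5.28 0.8 0 0 -1.2\n-8.4 6.6 1.2 0 0 -1.5\n-10.08 7.92 1.6 0 0 -1.8\n-11.76 9.2 2 0 0 -2.1\n-13.28 10.4 2.4 0 0 -2.4\n-14.8 11.6 3 0 0 -2.7\n-16 12.52 3.6 0 0 -2.9755"
  aperture: 0

```text
clock: 1.1
position: [487.3, -127.3, 164.0]
ee_rot: [-0.494, 0.87, -0.0, 0.001]
contact_force: [1.0, -0.7, -0.4]
gripper_width: -0.1
grasp_force: 0.0
```

Emit:
run_rows:
  offsets: "-0.72 0.56 0.4 0 0 0\n-0.72 0.56 0.4 0 0 0"

```text
clock: 1.3
position: [482.7, -104.3, 152.2]
ee_rot: [-0.494, 0.869, 0.001, -0.002]
contact_force: [-0.5, 0.0, -0.1]
gripper_width: -0.2
grasp_force: 0.0
```

```bash
python3 -c "
from bench import arm
from scipy.spatial.transform import Rotation as R
s=arm.read_state();print(s);print(R.from_quat(s['ee_rot']).as_matrix())"
```

```text
{'clock': 1.3, 'joints': array([ 0.1163205 ,  0.26357316, -0.44032774, -0.00109212, -0.87151254,
       -0.65269068]), 'joint_vel': array([-0.05586708, -0.01816566,  0.02992344,  0.02539911, -0.0181778 ,
        0.03170255]), 'joint_efforts': array([  1.02302402, -29.43062961,  15.67215443,   3.41923736,
         0.15024012,  -0.1534541 ]), 'position': array([ 482.67457497, -104.2513636 ,  152.17393053]), 'ee_rot': array([-0.49415192,  0.8693724 ,  0.00128491, -0.00196275]), 'contact_force': array([-0.52772189,  0.02196139, -0.0934557 ]), 'wrist_torque': array([-0.03671837,  0.04718838,  0.01767436]), 'grasp_force': 0.0, 'gripper_width': -0.24564567591129666}
[[-5.11620049e-01 -8.59199045e-01 -4.68261052e-03]
 [-8.59209133e-01  5.11624452e-01  2.94337552e-04]
 [ 2.14284350e-03  4.17393072e-03 -9.99988993e-01]]
```

Emit:
run_rows:
  offsets: "-0.6 -0.32 0.8 0 0 0\n-0.984 -0.524 1.8 0 0 0\n-0.984 -0.524 2.68 0 0 0\n-0.984 -0.524 2.68 0 0 0\n-0.984 -0.524 2.68 0 0 0"

```text
clock: 1.8
position: [507.7, -93.1, 87.5]
ee_rot: [-0.492, 0.87, -0.0, -0.0]
contact_force: [0.8, 0.0, 0.5]
gripper_width: 0.3
grasp_force: 0.0
```

```bash
python3 - <<'E'
from h import *
T=arm.get_image("top");S=arm.get_image("scene")
f=lambda I,b,k:cv2.resize(I[b[1]:b[3],b[0]:b[2]],None,fx=k,fy=k,interpolation=cv2.INTER_CUBIC)
cv2.imwrite("pics/a2.png",np.hstack([f(T,(320,165,400,245),5),f(S,(310,180,390,260),5)]))
E
```

```text
(no output)
```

View pics/a2.png

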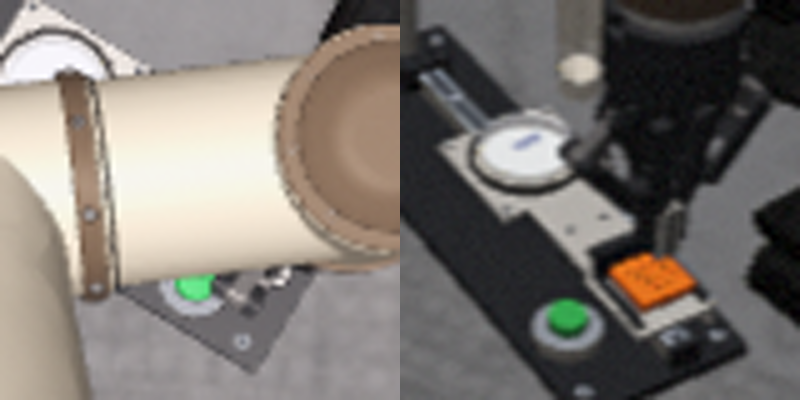

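The scene half shows the fingertips' lower end at about pixel (364,230), over the rear-right part of the orange button. I'll compare that with the predicted tip projection.

```bash
python3 - <<'E'
from h import *
s=arm.read_state();p=s["position"];print(p)
c=arm.get_calibration("scene")
a=np.radians(59);u=np.array([np.cos(a),np.sin(a),0]);v=np.array([-np.sin(a),np.cos(a),0])
o=np.array([504.4,-92.9,55])
pts=[p-[0,0,17]]+[o+i*17.5*u+j*18*v for i,j in((0,0),(1,1),(1,-1),(-1,-1),(-1,1))]
pts+=[p-[0,0,17]+i*11*u+j*14*v for i,j in((1,1),(1,-1),(-1,-1),(-1,1))]
x=cv2.projectPoints(np.array(pts),c["rvec"],c["tvec"],c["K"],c["D"])[0][:,0]
print(((x-[310,180])*5+[400,0]).round())
print("offset rail/across",(p-o)@u,(p-o)@v)
E
```

```text
[508.47331497 -92.84140606  88.47437977]
[[656. 248.]
 [651. 274.]
 [607. 266.]
 [660. 245.]
 [696. 281.]
 [642. 304.]
 [624. 245.]
 [666. 228.]
 [688. 251.]
 [646. 268.]]
offset rail/across 2.1481371080984033 -3.4613342838156997
```

Emit:
run_rows:
  offsets: "-0.08 0.14 0.16 0 0 0\n-0.08 0.14 0.4 0 0 0\n-0.08 0.14 0.6 0 0 0\n-0.08 0.14 0.72 0 0 0\n-0.08 0.14 0.8 0 0 0\n-0.08 0.14 0.8 0 0 0"

```text
clock: 2.5
position: [505.7, -88.7, 67.1]
ee_rot: [-0.493, 0.87, 0.0, -0.0]
contact_force: [-1.0, 0.5, 5.4]
gripper_width: -0.0
grasp_force: 2.3
```

To row units: 4 mm is 0.16, 2 mm is 0.08.

Emit:
run_rows:
  offsets: "0 0 0.08 0 0 0\n0 0 0.16 0 0 0\n0 0 0.16 0 0 0\n0 0 0.16 0 0 0"

```text
clock: 2.9
position: [505.9, -88.7, 64.5]
ee_rot: [-0.493, 0.87, -0.0, 0.0]
contact_force: [-3.3, 1.5, 12.9]
gripper_width: -0.3
grasp_force: 6.0
```

Emit:
run_rows:
  offsets: "0 0 0 0 0 0"

```text
clock: 3.0
position: [505.9, -88.7, 64.5]
ee_rot: [-0.493, 0.87, -0.0, 0.0]
contact_force: [-3.5, 2.0, 12.0]
gripper_width: -0.1
grasp_force: 5.9
```

To row units: -10 mm is -0.4, -6 mm is -0.24.

Emit:
run_rows:
  offsets: "-0.04 0 0 0 0 0\n-0.12 0 0 0 0 0\n-0.24 0 0 0 0 0\n-0.4 0 0 0 0 0\n-0.56 0 0 0 0 0\n-0.72 0 0 0 0 0\n-0.88 0 0 0 0 0\n-1.04 0 0 0 0 0\n-1.16 0 0 0 0 0\n-1.2 0 0 0 0 0"

```text
clock: 4.0
position: [521.3, -63.0, 64.5]
ee_rot: [-0.493, 0.87, -0.0, -0.0]
contact_force: [-4.0, 1.6, 10.5]
gripper_width: -0.3
grasp_force: 5.9
```

```bash
python3 - <<'E'
from h import *
S=arm.get_image("scene")
f=lambda I,b,k:cv2.resize(I[b[1]:b[3],b[0]:b[2]],None,fx=k,fy=k,interpolation=cv2.INTER_CUBIC)
cv2.imwrite("pics/a3.png",f(S,(290,160,390,260),5))
E
```

```text
(no output)
```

View pics/a3.png

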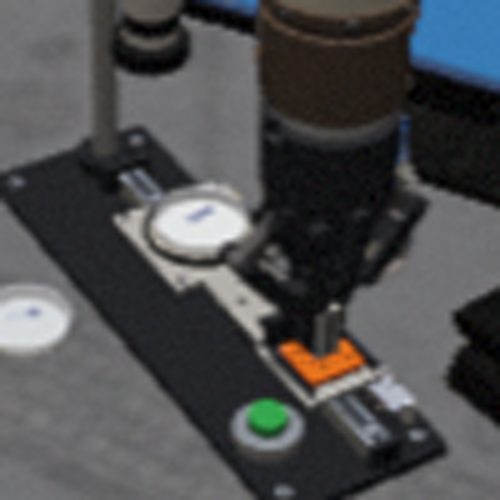

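The carriage is moving with the fingertips: the orange button is at crop (320,360), held down, and the dish sits in its seat at (203,225). I'll continue.

To row units: -32 mm is -1.28, -7 mm is -0.28.

Emit:
run_rows:
  offsets: "-0.04 0 0 0 0 0\n-0.12 0 0 0 0 0\n-0.28 0 0 0 0 0\n-0.48 0 0 0 0 0\n-0.68 0 0 0 0 0\n-0.88 0 0 0 0 0\n-1.08 0 0 0 0 0\n-1.28 0 0 0 0 0\n-1.48 0 0 0 0 0\n-1.6 0 0 0 0 0"

```text
clock: 5.05
position: [541.8, -28.6, 64.5]
ee_rot: [-0.493, 0.87, -0.0, -0.0]
contact_force: [-4.6, 1.2, 11.3]
gripper_width: 0.0
grasp_force: 5.7
```

Emit:
run_rows:
  offsets: "-0.08 0 0 0 0 0\n-0.2 0 0 0 0 0\n-0.32 0 0 0 0 0\n-0.44 0 0 0 0 0\n-0.56 0 0 0 0 0\n-0.64 0 0 0 0 0\n-0.72 0 0 0 0 0\n-0.72 0 0 0 0 0"

```text
clock: 5.85
position: [551.1, -13.0, 64.5]
ee_rot: [-0.493, 0.87, -0.0, 0.0]
contact_force: [-4.6, 1.5, 10.8]
gripper_width: 0.1
grasp_force: 5.5
```

To row units: -2 mm is -0.08, -3 mm is -0.12.

Emit:
run_rows:
  offsets: "-0.04 0 0 0 0 0\n-0.08 0 0 0 0 0\n-0.12 0 0 0 0 0\n-0.12 0 0 0 0 0"

```text
clock: 6.25
position: [552.1, -11.3, 64.5]
ee_rot: [-0.493, 0.87, -0.0, -0.001]
contact_force: [-3.9, 0.1, 11.5]
gripper_width: -0.2
grasp_force: 5.9
```

Emit:
run_rows:
  offsets: "-0.04 0 0 0 0 0\n-0.08 0 0 0 0 0\n-0.12 0 0 0 0 0\n-0.12 0 0 0 0 0"

```text
clock: 6.65
position: [552.5, -10.4, 64.4]
ee_rot: [-0.493, 0.87, -0.0, -0.003]
contact_force: [-6.6, -6.7, 14.1]
gripper_width: 0.0
grasp_force: 6.5
```

The rail force has jumped to about 9 N at 91 mm of travel, so this is the end stop. I'll lift, let the button latch, and check.

To row units: -9 mm is -0.36, -2 mm is -0.08.

Emit:
run_rows:
  offsets: "0 0 -0.08 0 0 0\n0 0 -0.2 0 0 0\n0 0 -0.36 0 0 0\n0 0 -0.56 0 0 0\n0 0 -1.2 0 0 0\n0.8 0 -2.4 0 0 0\n2 0 -3.2 0 0 0\n2 0 -3.2 0 0 0"

```text
clock: 7.45
position: [528.8, -52.1, 145.9]
ee_rot: [-0.492, 0.871, -0.001, 0.003]
contact_force: [0.6, -0.6, -0.4]
gripper_width: -0.3
grasp_force: 0.0
```

```bash
python3 - <<'E'
from h import *
S=arm.get_image("scene")
b=blob("scene",*OR,(305,200,380,250),S);p=onz("scene",b[0],55);print(b[:2],p,np.linalg.norm((p-[503.3,-92.7,55])[:2]))
f=lambda I,b,k:cv2.resize(I[b[1]:b[3],b[0]:b[2]],None,fx=k,fy=k,interpolation=cv2.INTER_CUBIC)
cv2.imwrite("pics/a4.png",f(S,(280,130,400,270),4))
E
```

```text
(array([342.77319588, 216.71134021]), array([31, 12, 15, 10, 97], dtype=int32)) [549.78566443 -15.21505319  55.        ] 90.3594708894635
```

View pics/a4.png

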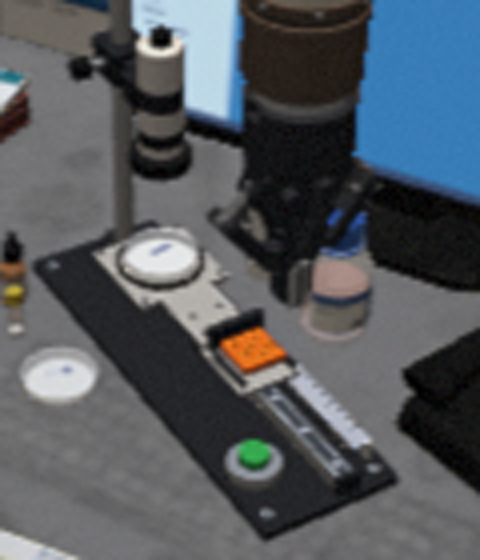

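The carriage has travelled 90.4 mm and the button is up at crop (252,347). The dish is seated under the lens, and the shutter is free at (254,453). Next, the shutter.

Emit:
run_rows:
  offsets: "0.64 0.88 0 0 0 0\n1.28 1.8 0.4 0 0 0\n1.28 1.8 2 0 0 0\n1.28 1.8 3 0 0 0\n1.28 1.8 3.2 0 0 0\n1.28 1.8 3.2 0 0 0\n1.28 1.8 3.2 0 0 0"

```text
clock: 8.2
position: [474.5, -54.9, 63.7]
ee_rot: [-0.493, 0.87, -0.0, 0.001]
contact_force: [-0.4, -0.6, 0.4]
gripper_width: -0.1
grasp_force: 0.0
```

To row units: 2 mm is 0.08, 22 mm is 0.88.

Emit:
run_rows:
  offsets: "0.08 0 0.2 0 0 0\n0.08 0 0.44 0 0 0\n0.08 0 0.6 0 0 0\n0.08 0 0.68 0 0 0\n0.08 0 0.76 0 0 0\n0.08 0 0.84 0 0 0\n0.08 0 0.88 0 0 0\n0.08 0 0.88 0 0 0"

```text
clock: 9.0
position: [473.1, -57.1, 46.2]
ee_rot: [-0.494, 0.87, -0.001, 0.001]
contact_force: [-12.8, 3.7, 44.5]
gripper_width: 0.1
grasp_force: 22.2
```

The button was blocked after about 2 mm at 44 N. The closed tips (22 × 29 mm) are wider than the 24 mm button and are resting on the collar. I'll lift, tilt so that one fingertip corner leads, and look.

To row units: -5 mm is -0.2, -40 mm is -1.6, -0.354 rad is -1.77.

Emit:
run_rows:
  offsets: "0 0 -0.2 0 0 0\n0 0 -1 0 0 0\n0 0 -1.6 0.5 -0.5 0\n0 0 -1.6 1 -1 0\n0 0 -1.6 1.5 -1.5 0\n0 0 -1.6 1.77 -1.77 0\n0 0 -1.6 1.77 -1.77 0\n0 0 -1.6 1.77 -1.77 0"

```text
clock: 9.8
position: [473.4, -63.5, 82.4]
ee_rot: [-0.478, 0.843, -0.059, 0.241]
contact_force: [0.7, 1.4, 1.0]
gripper_width: 0.1
grasp_force: 0.0
```

```bash
python3 - <<'E'
from h import *
from scipy.spatial.transform import Rotation as R
s=arm.read_state();S=arm.get_image("scene");T=arm.get_image("top")
Q=R.from_quat(s["ee_rot"]).as_matrix();p=s["position"];print(p,Q.round(3))
b=(310,190,380,260)
f=lambda I,b,k:cv2.resize(I[b[1]:b[3],b[0]:b[2]],None,fx=k,fy=k,interpolation=cv2.INTER_CUBIC)
cv2.imwrite("pics/a5.png",np.hstack([f(S,b,5.7),f(T,(325,185,395,255),5.7)]))
c=arm.get_calibration("scene")
for l in((0,0,17),(11,14.5,17),(11,-14.5,17),(-11,14.5,17),(-11,-14.5,17)):
    w=p+Q@np.array(l);x=cv2.projectPoints(w[None],c["rvec"],c["tvec"],c["K"],c["D"])[0][0,0]
    print(l,w.round(1),((x-b[:2])*5.7).round())
E
```

```text
[473.42256711 -63.50224357  82.3944074 ] [[-0.427 -0.777  0.463]
 [-0.834  0.537  0.131]
 [-0.35  -0.33  -0.877]]
(0, 0, 17) [481.3 -61.3  67.5] [209. 243.]
(11, 14.5, 17) [465.3 -62.7  58.9] [196. 277.]
(11, -14.5, 17) [487.9 -78.2  68.4] [246. 245.]
(-11, 14.5, 17) [474.7 -44.3  66.6] [171. 241.]
(-11, -14.5, 17) [497.3 -59.9  76.1] [221. 210.]
```

View pics/a5.png

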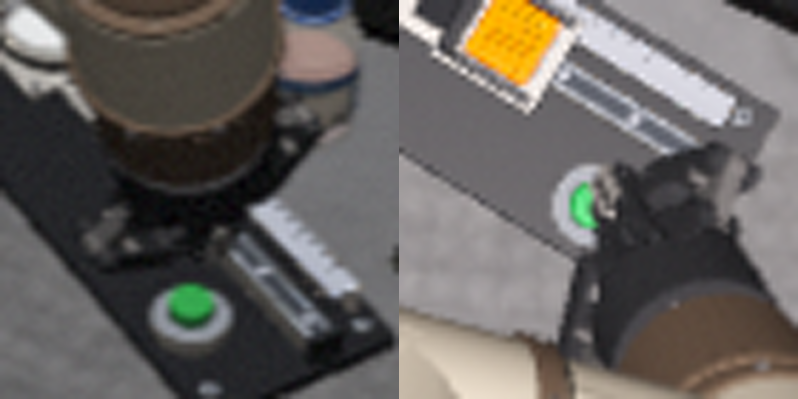

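The top half shows the fingertips at about crop (605,190), beside the green button at (583,205), which stands inside a raised collar. I need the real tip thickness, so I'll overlay the candidate corners.

```bash
python3 - <<'E'
from h import *
from scipy.spatial.transform import Rotation as R
s=arm.read_state();T=arm.get_image("top")
Q=R.from_quat(s["ee_rot"]).as_matrix();p=s["position"];c=arm.get_calibration("top")
b=(345,200,385,230);k=20
I=cv2.resize(T[b[1]:b[3],b[0]:b[2]],None,fx=k,fy=k,interpolation=cv2.INTER_CUBIC)
I=cv2.convertScaleAbs(I,alpha=1.6,beta=20)
for Y,col in((14.5,(0,0,255)),(7,(255,0,255))):
    q=[p+Q@np.array(l) for l in((11,Y,17),(11,-Y,17),(-11,-Y,17),(-11,Y,17))]
    x=cv2.projectPoints(np.array(q),c["rvec"],c["tvec"],c["K"],c["D"])[0][:,0]
    cv2.polylines(I,[np.int32((x+.5-b[:2])*k)],True,col,1)
cv2.imwrite("pics/a6.png",I)
E
```

```text
(no output)
```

View pics/a6.png

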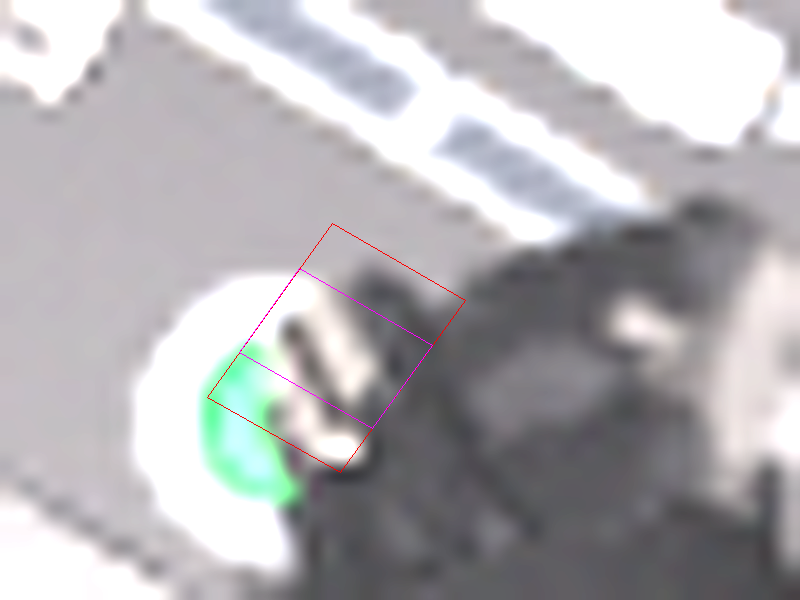

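The overlay shows both tips near (330,340) and (320,430): about ±13 mm along the closing line, and narrower than 22 mm across it. Tilting about tool x only, so one finger's outer edge (22 mm or less) leads, fits inside the button with slack. I'll compute that pose.

```bash
cat > e.py <<'E'
from h import *
from scipy.spatial.transform import Rotation as R
s=arm.read_state();C=R.from_quat(s["ee_rot"]);p=s["position"]
a=np.radians(59)
R0=R.from_matrix(np.c_[[-np.cos(a),-np.sin(a),0],[-np.sin(a),np.cos(a),0],[0,0,-1]])
N=R0*R.from_rotvec([.5,0,0]);l=np.array([0,12.5,17])
t=np.array([473.3,-56.4,40])-N.apply(l)
print("now edge",p+C.apply(l),"clock",s["clock"]);print("row",C.inv().apply(t-p).round(1),(C.inv()*N).as_rotvec().round(3))
print("world down in N tool axes",N.inv().apply([0,0,-1]).round(3),"T",t)
E
python3 e.py
```

```text
now edge [471.41138567 -54.1133886   63.03642419] clock 9.95
row [ 2.   7.9 20.4] [ 0.152  0.353 -0.085]
world down in N tool axes [0.    0.479 0.878] T [475.71682423 -57.85217451  60.91172278]
```

To row units: 4 mm is 0.16, 20.4 mm is 0.816, 0.353 rad is 1.765.

Emit:
run_rows:
  offsets: "0 0 0 0.25 0.6 -0.15\n0 0 0 0.5 1.2 -0.3\n0.04 0.16 0.4 0.76 1.765 -0.425\n0.08 0.316 0.816 0.76 1.765 -0.425\n0.08 0.316 0.816 0.76 1.765 -0.425\n0.08 0.316 0.816 0.76 1.765 -0.425"

```text
clock: 10.55
position: [507.1, -113.6, 132.6]
ee_rot: [-0.479, 0.857, -0.135, 0.132]
contact_force: [1.1, -0.8, 1.0]
gripper_width: 0.1
grasp_force: 0.0
```

```bash
python3 e.py
```

```text
now edge [ 503.28607378 -109.03023274  112.35705047] clock 10.55
row [-24.9  78.4  49.6] [ 0.133  0.092 -0.034]
world down in N tool axes [0.    0.479 0.878] T [475.71682423 -57.85217451  60.91172278]
```

Emit:
run_rows:
  offsets: "0 0 0 0 0 0\n0 0 0 0 0 0"

```text
clock: 10.75
position: [505.6, -115.0, 131.8]
ee_rot: [-0.477, 0.858, -0.133, 0.132]
contact_force: [-0.9, -1.0, 0.5]
gripper_width: -0.0
grasp_force: 0.0
```

```bash
python3 -c "
from bench import arm
s=arm.read_state();print(s['joints'].round(3),s['joint_vel'].round(2),s['position'])"; python3 e.py
```

```text
[ 0.049  0.187 -0.918  0.847 -0.161 -1.423] [ 0.01 -0.    0.   -0.01  0.   -0.  ] [ 505.62713095 -115.01587542  131.83696435]
now edge [ 501.8503342  -110.4043993   111.59542058] clock 10.75
row [-26.6  77.7  49.4] [ 0.135  0.092 -0.039]
world down in N tool axes [0.    0.479 0.878] T [475.71682423 -57.85217451  60.91172278]
```

The wrist hit its joint-5 limit leaning towards the robot, and nothing was touched. I'll lean the other way instead, with the opposite finger's edge leading.

```bash
sed -i 's/\[.5,0,0\]/[-.5,0,0]/; s/\[0,12.5,17\]/[0,-12.5,17]/; s/-56.4,40/-56.4,70/' e.py; python3 e.py
```

```text
now edge [ 521.45498616 -123.12239588  120.47856105] clock 10.75
row [-29.6  72.3  19.5] [-0.864  0.103  0.011]
world down in N tool axes [ 0.    -0.479  0.878] T [470.88317577 -54.94782549  90.91172278]
```

To row units: 72.3 mm is 2.892, 70 mm is 2.8, -0.864 rad is -4.32.

Emit:
run_rows:
  offsets: "-0.2 0.6 0 -0.7 0.1 0\n-0.4 1.2 0 -1.4 0.2 0\n-0.6 1.8 0 -2.1 0.25 0\n-0.8 2.4 0.2 -2.8 0.35 0\n-1 2.8 0.4 -3.5 0.45 0\n-1.184 2.892 0.78 -4.1 0.5 0.05\n-1.184 2.892 0.78 -4.32 0.515 0.055\n-1.184 2.892 0.78 -4.32 0.515 0.055\n-1.184 2.892 0.78 -4.32 0.515 0.055"

```text
clock: 11.65
position: [473.0, -53.2, 89.1]
ee_rot: [-0.477, 0.843, 0.217, -0.121]
contact_force: [-1.0, 0.5, -0.6]
gripper_width: 0.1
grasp_force: 0.0
```

```bash
python3 e.py; python3 -c "
from bench import arm
print(arm.read_state()['joints'].round(2))"
```

```text
now edge [475.39188126 -54.62391478  68.2296662 ] clock 11.65
row [ 2.5  1.7 -1.1] [0.002 0.002 0.001]
world down in N tool axes [ 0.    -0.479  0.878] T [470.88317577 -54.94782549  90.91172278]
[ 0.05  0.54 -0.17 -0.28 -1.3  -0.45]
```

Emit:
run_rows:
  offsets: "0.1 -0.24 0.48 0 0 0\n0.1 -0.48 0.96 0 0 0\n0.1 -0.6 1.18 0 0 0\n0.1 -0.64 1.256 0 0 0\n0.1 -0.64 1.256 0 0 0\n0.1 -0.64 1.256 0 0 0"

```text
clock: 12.25
position: [469.9, -56.3, 56.7]
ee_rot: [-0.478, 0.843, 0.214, -0.121]
contact_force: [0.2, -0.4, -0.1]
gripper_width: 0.2
grasp_force: 0.0
```

```bash
python3 e.py
```

```text
now edge [472.33520368 -57.73959107  35.83942869] clock 12.25
row [ -1.6  16.1 -30.1] [-0.003 -0.001  0.002]
world down in N tool axes [ 0.    -0.479  0.878] T [470.88317577 -54.94782549  90.91172278]
```

To row units: -1.5 mm is -0.06, -1 mm is -0.04.

Emit:
run_rows:
  offsets: "-0.06 -0.04 0.072 0 0 0\n-0.06 -0.08 0.14 0 0 0\n-0.06 -0.12 0.212 0 0 0\n-0.06 -0.12 0.212 0 0 0\n-0.06 -0.12 0.212 0 0 0"

```text
clock: 12.75
position: [470.9, -55.1, 50.5]
ee_rot: [-0.478, 0.843, 0.214, -0.121]
contact_force: [1.1, 1.4, 3.3]
gripper_width: 0.1
grasp_force: 1.3
```

```bash
python3 e.py
```

```text
now edge [473.40842442 -56.56161897  29.55530721] clock 12.75
row [ -0.1  19.4 -35.5] [-0.003 -0.001  0.001]
world down in N tool axes [ 0.    -0.479  0.878] T [470.88317577 -54.94782549  90.91172278]
```

Soft contact at 3.3 N, so this is the button. I'll press further.

To row units: 2.6 mm is 0.104, 1.8 mm is 0.072.

Emit:
run_rows:
  offsets: "0 -0.02 0.036 0 0 0\n0 -0.04 0.072 0 0 0\n0 -0.06 0.104 0 0 0\n0 -0.06 0.104 0 0 0"

```text
clock: 13.15
position: [471.0, -55.1, 47.7]
ee_rot: [-0.478, 0.843, 0.214, -0.122]
contact_force: [0.8, 2.0, 5.4]
gripper_width: 0.0
grasp_force: 3.0
```

Emit:
run_rows:
  offsets: "0 -0.02 0.036 0 0 0\n0 -0.04 0.072 0 0 0\n0 -0.06 0.104 0 0 0\n0 -0.06 0.104 0 0 0"

```text
clock: 13.55
position: [471.1, -55.1, 47.1]
ee_rot: [-0.479, 0.843, 0.215, -0.122]
contact_force: [-0.5, 2.2, 18.6]
gripper_width: 0.2
grasp_force: 9.1
```

```bash
python3 e.py
```

```text
now edge [473.59592386 -56.60318608  26.1734155 ] clock 13.55
row [ -0.   21.2 -38.3] [-0.001 -0.002  0.003]
world down in N tool axes [ 0.    -0.479  0.878] T [470.88317577 -54.94782549  90.91172278]
```

The edge is at z = 26.2 mm, which matches fully down (26), after a soft-spring force profile. I'll release and retreat.

Emit:
run_rows:
  offsets: "0 0.04 -0.08 0 0 0\n0 0.12 -0.24 0 0 0\n0 0.4 -0.72 0 0 0\n0 1 -1.8 0 0 0\n0 1.72 -3.16 0 0 0\n0 2.4 -4.4 0 0 0\n0 2.8 -5.12 0 0 0\n0 2.8 -5.12 0 0 0\n0 2.8 -5.12 0 0 0"

```text
clock: 14.45
position: [469.9, -55.1, 190.1]
ee_rot: [-0.478, 0.843, 0.214, -0.122]
contact_force: [0.3, 0.8, -0.3]
gripper_width: 0.1
grasp_force: 0.0
```

```bash
python3 - <<'E'
from h import *
S=arm.get_image("scene");T=arm.get_image("top")
b=blob("scene",*OR,(305,200,380,250),S);p=onz("scene",b[0],55);print(b[0],p)
g=blob("scene",*GR,(280,180,385,270),S);print(g[0],"was 343.09 243.0",onz("scene",g[0],31))
f=lambda I,b,k:cv2.resize(I[b[1]:b[3],b[0]:b[2]],None,fx=k,fy=k,interpolation=cv2.INTER_CUBIC)
cv2.imwrite("pics/a7.png",f(S,(265,120,425,270),4))
E
```

```text
[342.77319588 216.71134021] [549.78566443 -15.21505319  55.        ]
[343.14583333 242.85416667] was 343.09 243.0 [474.81941484 -55.00463172  31.        ]
```

View pics/a7.png

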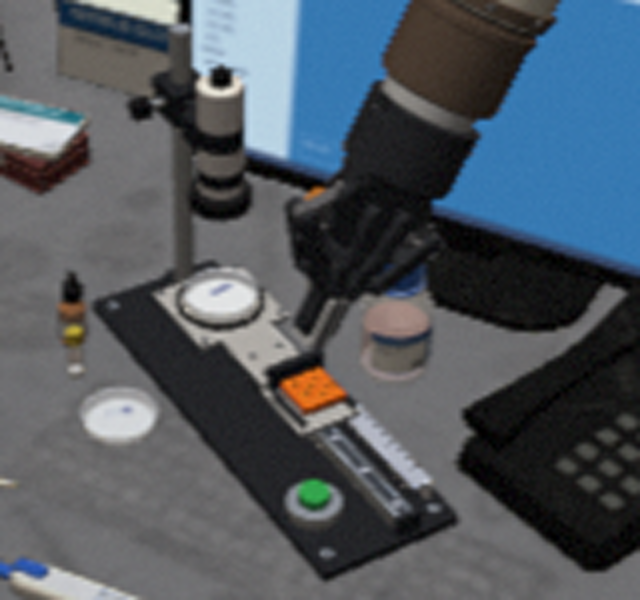

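The final view shows the carriage at the end stop with the orange button up (312,390). The shutter is up again (315,493), the dish is seated (220,297) and the arm is clear of everything.

```bash
python3 -c "
from bench import arm
print(arm.job_done())"
```

```text
the job is handed in; nothing more can be done
None
```

The job is handed in at about 14.5 s: the carriage is locked at the end stop, the shutter was pressed fully and released, and the last picture shows the dish in its seat; the first shutter press stopped on the collar (about 44 N), so I pressed again with the gripper tilted, and no verdict came back.

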